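# Weigh canisters by hand and sort them by what is left inside

### The arm

A 6-joint arm with a two-finger parallel gripper is mounted at the origin on the work surface. World frame = base frame: x ahead of the robot, y to its left, z up, the work surface at z = 0. Lengths are in m, angles in rad, forces in N, time in s.
With the tool pointing down it reaches from about 0.35 to 0.775 m from the base axis. Payload 7.3 kg.
Tool frame: the origin (TCP) lies between the finger pads; the fingertips stand 22 mm ahead of it and the grasp point (between the pads) lies 3 mm ahead of it; y points along the fingers, x is the direction in which the jaws open and shut, and the axes are right-handed (so a half turn about y gives the same grasp; the last joint's range is limited). The gripper opens to 92 mm and grips with 3 to 60 N. Pads are 19 mm wide; open, the fingers measure 130 mm over their backs; the gripper's body (75 mm by 190 mm) begins 47 mm behind the grasp point.
Start: joints at [1.081, 0.342, 1.524, -0, 1.275, -0.146], TCP at [0.177, 0.494, 0.249] pointing down, gripper open.
Joint ranges: [-2.53, 2.53], [-0.77, 2.02], [0.04, 2.7], [-1, 4.14], [0.28, 2.66], [-3.11, 3.11]. Speed limits (rad/s): [2.57, 2.57, 3.14, 3.14, 3.14, 3.14].

### API

Orientations are given as [roll, pitch, yaw] about the fixed x, y, z axes, in that order (R = Rz(yaw) Ry(pitch) Rx(roll)).
In Python, from cell import ctrl, read_camera, calibration gives the robot as it stands.
- The arm moves only by the tool jog_arm, never from a script. Its argument "plan" is text: rows parted by semicolons, each of 7 numbers parted by spaces: the shift along the tool's x, y, z in mm, then the turn, a rotation vector about the tool's x, y, z in rad, then the opening, from -1 (shut) to 1 (fully open). A call has 1 to 10 rows; each row shifts and turns the commanded pose from where the row before left it, along the tool's axes as they then stand; what a row does not reach is not made up. A row lasts 1/10 s, in which the tool goes at most 50 mm and 8.59 degrees, less where a joint would pass 70% of its speed; a pose out of reach is approached as far as the arm can. A call with a gripper value outside its range is refused whole. The fingers move at their own pace and stop on an object; "newtons" is the grip in N (left out, the last holds). Time passes only in rows, so rows that do not move let the fingers close. It gives the time, the measured TCP pose, the force and the opening at its end, in the units of the state.
- ctrl.read_state(): the state, without advancing time (a new reading comes with each control period).
- read_camera(name): name is "scene" or "top" or "wrist"; returns the picture (384x512x3 uint8, blue, green, red); there is no depth.
- calibration(name): a dict with "K" (3x3 intrinsics, pixels), "xyz" and "orientation" of the camera in the world; the wrist camera has in their place "T_tool_cam" (4x4, takes a point from camera to tool coordinates, whose origin is the TCP and whose axes are the tool frame's). Camera axes: x right, y down, z forward; pixel columns grow to the right and rows downward; lengths in m; the calibration is good to about 2 mm. The wrist camera is an equidistant fisheye: a pixel r from the principal point sees the ray r / f radians off the axis. A picture is of the moment at which its call begins: read the wrist's pose just before it. calibration takes no time and is no camera call.
- ctrl.sign_off(): hands the job in, once; it reports no verdict.
The state is a dict: "clock": time; "q": joint angles; "joint_vel": joint speeds; "tau": joint torques, N m; "ee_pos": TCP position; "ee_rot": TCP orientation; "wrist_force": force on the tool from outside, world axes, zero at the start; "moment": the same for the moment, N m; "gripper_width": opening from 0.0 (shut) to 1.0 (fully open).
Only numpy, scipy, OpenCV 4.12 (cv2) and the standard library are available. Lean on these libraries where they do the work, as an engineer would, in place of code of your own. Each camera call takes 0.05 s, during which the arm holds its last target. There are 200 camera calls.

### The job

Take the three look-alike canisters of filled epoxy paste out of the leaning stand, judge each one's weight in the hand, and stand it upright in its place: under 400 g (nearly empty) in the slatted wooden crate, 400 to 600 g (part used) in the low steel tray, over 600 g (full) in the partitioned plywood carrier, one to a compartment; within 50 g of a limit either neighbour will do. Set each down gently, do not drop it, and leave the carbon bracket, the snips and the tape roll where they are.

Things in the scene. Friction and masses are not known exactly. Their poses are not given: they have to be found in the camera images.
- stand: fixed grey steel stand, base 180 x 300 x 8 mm; origin at table level, z up, -x is its front, towards the robot. 3 square pockets at y = -100, 0, 100 mm lean 30 degrees to the front; 62 mm wide inside, 3 mm walls, 105 mm deep along their axis, inner floor centre at x = 50, z = 35 mm. Canisters slide out along that axis; the top 65 mm stands out of the mouth.
- can_a: one of 3 look-alike rigid aluminium canisters: 56 mm diameter, 160 mm high, plus a 51 mm diameter, 10 mm high lid. Origin: centre of its underside; z along its axis to the lid. Weight hidden, 140 to 900 g, drawn afresh each run, unrelated to name or place; centre of mass 85 mm up. Gripping at 50 N is safe. Starts in the stand's pocket at y = -100 mm, leaning 30 degrees.
- can_b: one of 3 look-alike rigid aluminium canisters: 56 mm diameter, 160 mm high, plus a 51 mm diameter, 10 mm high lid. Origin: centre of its underside; z along its axis to the lid. Weight hidden, 140 to 900 g, drawn afresh each run, unrelated to name or place; centre of mass 85 mm up. Gripping at 50 N is safe. Starts in the stand's pocket at y = 0 mm, leaning 30 degrees.
- can_c: one of 3 look-alike rigid aluminium canisters: 56 mm diameter, 160 mm high, plus a 51 mm diameter, 10 mm high lid. Origin: centre of its underside; z along its axis to the lid. Weight hidden, 140 to 900 g, drawn afresh each run, unrelated to name or place; centre of mass 85 mm up. Gripping at 50 N is safe. Starts in the stand's pocket at y = 100 mm, leaning 30 degrees.
- crate: slatted wooden crate, 250 x 110 mm outside, 64 mm high, walls 7 mm of two slats, 12 mm corner posts. Fixed. Origin under the centre of its base; x along its length, away from the robot; z up. inner floor at z = 8 mm. Room for 3 canisters at x = -75, 0 and 75 mm, y = 0. The three receivers stand side by side about 152 mm apart, in any order.
- tray: low open steel tray, 250 x 110 mm outside, 20 mm high, walls 4 mm, no partitions. Fixed. Origin under the centre of its base; x along its length, away from the robot; z up. inner floor at z = 4 mm. Room for 3 canisters at x = -75, 0 and 75 mm, y = 0. The three receivers stand side by side about 152 mm apart, in any order.
- carrier: plywood carrier with three compartments in a row, 250 x 100 mm outside, 55 mm high, walls 6 mm and two partitions 6 mm. Fixed. Origin under the centre of its base; x along its length, away from the robot; z up. inner floor at z = 6 mm. Compartment centres at x = -81, 0 and 81 mm, y = 0; each is about 75 mm (x) by 88 mm (y) inside. The three receivers stand side by side about 152 mm apart, in any order.
- bracket: loose dark carbon handlebar bracket, 130 x 230 mm, 22 mm high, lying on a grey fleece mat beyond the stand; origin near its centre at its underside. To be left alone.
- snips: loose pair of snips with red handles, 160 x 65 mm, 16 mm high, lying beyond the receivers; origin near its pivot, at table level. To be left alone.
- tape: loose roll of masking tape lying flat, 90 mm diameter, 25 mm high, beyond stand and receivers; origin at its centre at table level. To be left alone.
Not all that is in view belongs to the job. Leave any orange, purple or turquoise look-alike of the can_a alone.

How it is judged:
By the outcome, as a careful person would: the job done as asked, in the order asked, and still so for the second after the job is handed in, with the robot touching nothing.
It also fails if it takes over 72 s, if anything falls off the work surface, if the arm or the gripper's body presses on something with over 40 N, if the wrist force passes 120 N, or if a joint passes its speed limit or range.

## Working session

There is one attempt and no reset: what is moved stays moved. The work goes in short steps, Python scripts to look and compute and a tool call to move; the robot and the scene stay as the last step left them, time stands still between calls to the robot, and variables do not carry over. Pictures are saved under pics/ and viewed, about 8 in all and at most 12, crops included, and the job is handed in when it is done.

Besides the shell and the picture viewer there is one more tool, called as a command line: name --argument value ..., lists and objects as JSON in quotes. jog_arm: Moves the arm, as the interface text tells. Its arguments: {"type":"object","properties":{"plan":{"type":"string"},"newtons":{"type":"number"}},"required":["plan"]}

```bash
ls; mkdir -p pics
python3 - <<'E'
from cell import ctrl, read_camera, calibration
import cv2
for n in("scene","top"):
    cv2.imwrite(f"pics/{n}0.png",read_camera(n)); print(calibration(n))
print(calibration("wrist")); print(ctrl.read_state())
E
```

```text
pics
{'K': array([[455.49431016,   0.        , 258.79327228],
       [  0.        , 455.49431016, 186.42024558],
       [  0.        ,   0.        ,   1.        ]]), 'xyz': array([ 0.87126922, -0.43941697,  1.09866119]), 'orientation': array([-2.58169073, -0.00687789,  0.69813144])}
{'K': array([[426.31948697,   0.        , 255.02143404],
       [  0.        , 426.31948697, 189.70943003],
       [  0.        ,   0.        ,   1.        ]]), 'xyz': array([0.33808343, 0.05055011, 1.54353141]), 'orientation': array([-3.06180515,  0.01152566, -1.59546843])}
{'K': array([[297.31863964,   0.        , 257.59542021],
       [  0.        , 297.31863964, 191.13840889],
       [  0.        ,   0.        ,   1.        ]]), 'T_tool_cam': array([[ 9.99999947e-01,  2.07940010e-05,  3.23757862e-04,
        -1.70733473e-04],
       [-3.03121628e-04, -2.95776622e-01,  9.55257085e-01,
        -1.35724388e-01],
       [ 1.15623624e-04, -9.55257133e-01, -2.95776600e-01,
         8.02750128e-02],
       [ 0.00000000e+00,  0.00000000e+00,  0.00000000e+00,
         1.00000000e+00]])}
{'clock': 0.1, 'q': array([ 1.08101374e+00,  3.42643949e-01,  1.52493332e+00, -7.47364976e-06,
        1.27540439e+00, -1.46008805e-01]), 'joint_vel': array([ 0.00037216, -0.0038103 , -0.00260525, -0.00050418,  0.00075069,
       -0.00041661]), 'tau': array([ 2.52307553e-03, -4.32008994e+01, -2.44694728e+01,  7.19887507e-02,
        5.25368366e-02, -1.10193770e-05]), 'ee_pos': array([0.17677081, 0.4939835 , 0.24811504]), 'ee_rot': array([-1.57060131e+00,  1.37526290e-03,  1.22702486e+00]), 'wrist_force': array([-0.00128834,  0.22924938, -0.20017404]), 'moment': array([ 0.04543499, -0.0238221 , -0.03201997]), 'gripper_width': 0.9984425102099004}
```

View pics/scene0.png

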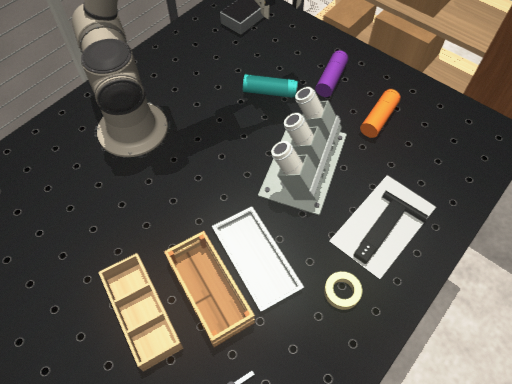

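View pics/top0.png

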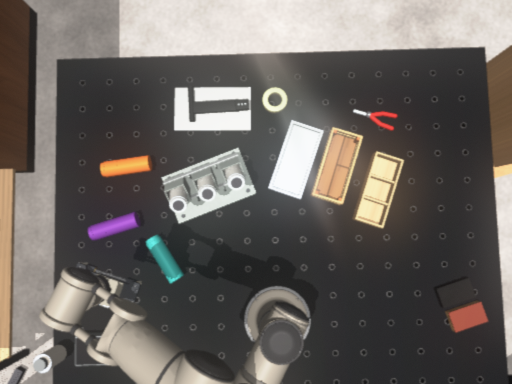

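Scene picture: three grey canisters in the stand with lids at about (307,97), (294,122) and (283,150). The steel tray is at (257,257), the slatted crate at (208,287) and the plywood carrier at (140,310). The orange, purple and turquoise look-alikes lie loose to the upper right. In the top picture, the stand is at (208,187), tray (297,160), crate (338,165), carrier (380,190). Next I'll make enlarged crops.

Run:
```python
import cv2,numpy as np
t=cv2.imread("pics/top0.png"); s=cv2.imread("pics/scene0.png")
a=cv2.resize(t[105:240,150:415],None,fx=3,fy=3,interpolation=3)
cv2.imwrite("pics/topc.png",a)
b=cv2.resize(s[75:225,250:365],None,fx=4,fy=4,interpolation=3)
c=cv2.resize(s[195:375,90:310],None,fx=2,fy=2,interpolation=3)[:360]
cv2.imwrite("pics/scb.png",b)
cv2.imwrite("pics/scc.png",cv2.resize(s[195:375,90:310],None,fx=3.3,fy=3.3,interpolation=3))
```

```text
(no output)
```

View pics/topc.png

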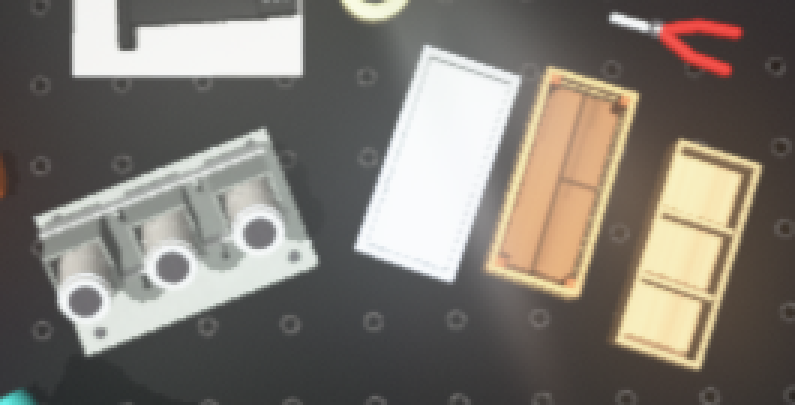

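View pics/scb.png

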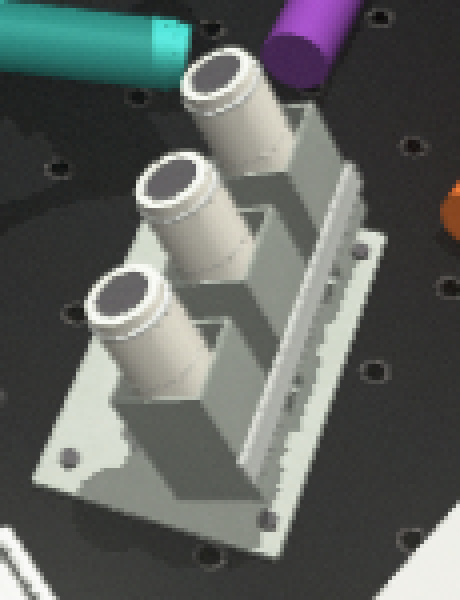

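View pics/scc.png

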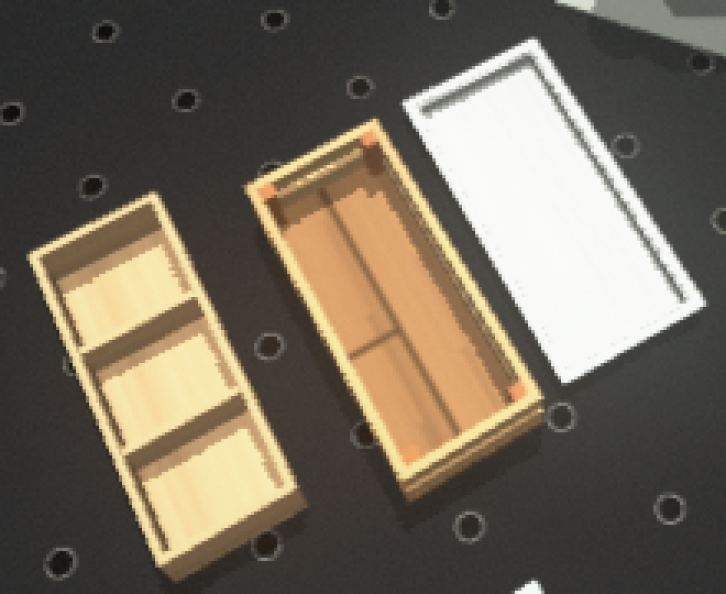

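Everything matches the description, and the three grey-white canisters stand in the pockets (the coloured ones lie loose). Next I triangulate the corners and lids from both views.

```bash
cat > h.py <<'E'
import numpy as np, cv2
from scipy.spatial.transform import Rotation as Ro
from cell import ctrl, read_camera, calibration
def ray(n,p):
    c=calibration(n); d=np.linalg.inv(c["K"])@[p[0],p[1],1]
    d=Ro.from_euler("xyz",c["orientation"]).as_matrix()@d
    return c["xyz"],d/np.linalg.norm(d)
def tri(rs):
    A=sum(np.eye(3)-np.outer(d,d) for o,d in rs); b=sum((np.eye(3)-np.outer(d,d))@o for o,d in rs)
    x=np.linalg.solve(A,b); return x,max(np.linalg.norm(np.cross(x-o,d)) for o,d in rs)
def rigid2(L,W): # best 2D pose L->W
    L=np.array(L,float);W=np.array(W)[:,:2];a=L-L.mean(0);b=W-W.mean(0)
    th=np.arctan2((a[:,0]*b[:,1]-a[:,1]*b[:,0]).sum(),(a*b).sum())
    R=np.array([[np.cos(th),-np.sin(th)],[np.sin(th),np.cos(th)]]);t=W.mean(0)-R@L.mean(0)
    return t,th,np.linalg.norm(L@R.T+t-W,axis=1).max()
def tool():
    s=ctrl.read_state(); return s,np.array(s["ee_pos"]),Ro.from_euler("xyz",s["ee_rot"]).as_matrix()
E
cat > m.py <<'E'
from h import *
T=lambda u,v:ray("top",((u+.5)/3-.5+150,(v+.5)/3-.5+105))
B=lambda u,v:ray("scene",((u+.5)/4-.5+250,(v+.5)/4-.5+75))
C=lambda u,v:ray("scene",((u+.5)/3.3-.5+90,(v+.5)/3.3-.5+195))
pl=lambda r,z:r[0]+r[1]*(z-r[0][2])/r[1][2]
def go(n,z,L,tp,sc):
    X=[tri([T(*a),f(*b)]) for a,(f,b) in zip(tp,sc)]
    print(n,"z",[round(x[0][2],3) for x in X],"res",[round(x[1],3) for x in X])
    for nm,W in(("tri",[x[0] for x in X]),("top",[pl(T(*a),z) for a in tp]),("scene",[pl(f(*b),z) for f,b in sc])):
        print("  ",nm,*[np.round(q,4) for q in rigid2(L,W)])
go("stand",.008,[(-.09,-.15),(.09,-.15),(.09,.15)],[(318,263),(265,127),(35,217)],[(B,(35,482)),(B,(275,557)),(B,(385,235))])
q=[(-1,1),(1,1),(1,-1),(-1,-1)]
r=lambda x,y:[(a*x,b*y) for a,b in q]
go("tray",.02,r(.125,.055),[(356,250),(425,46),(520,76),(453,283)],[(C,p) for p in[(537,40),(705,302),(562,383),(403,103)]])
go("crate",.064,r(.125,.055),[(486,270),(547,66),(638,93),(579,300)],[(C,p) for p in[(377,120),(542,398),(405,478),(247,187)]])
go("carrier",.055,r(.125,.05),[(614,344),(680,139),(762,164),(700,370)],[(C,p) for p in[(155,193),(302,492),(163,568),(30,256)]])
for a,b in[((260,233),(124,294)),((172,267),(174,183)),((86,299),(219,76))]:
    print("lid",*tri([T(*a),B(*b)]))
E
python3 m.py
```

```text
stand z [np.float64(0.008), np.float64(0.012), np.float64(0.01)] res [np.float64(0.002), np.float64(0.001), np.float64(0.001)]
   tri [0.4845 0.2344] 0.3501 0.0029
   top [0.4836 0.2335] 0.3513 0.0017
   scene [0.4849 0.2366] 0.3526 0.0033
tray z [np.float64(0.019), np.float64(0.025), np.float64(0.025), np.float64(0.022)] res [np.float64(0.004), np.float64(0.002), np.float64(0.001), np.float64(0.003)]
   tri [ 0.5685 -0.0827] -0.355 0.0082
   top [ 0.5674 -0.0848] -0.3481 0.0089
   scene [ 0.5698 -0.0801] -0.3592 0.0079
crate z [np.float64(0.061), np.float64(0.063), np.float64(0.069), np.float64(0.061)] res [np.float64(0.003), np.float64(0.001), np.float64(0.003), np.float64(0.004)]
   tri [ 0.5368 -0.2222] -0.3254 0.0012
   top [ 0.5352 -0.2242] -0.322 0.0023
   scene [ 0.5389 -0.2206] -0.3299 0.0026
carrier z [np.float64(0.048), np.float64(0.051), np.float64(0.056), np.float64(0.053)] res [np.float64(0.001), np.float64(0.004), np.float64(0.003), np.float64(0.004)]
   tri [ 0.45   -0.3676] -0.3386 0.0026
   top [ 0.4482 -0.3694] -0.3428 0.0032
   scene [ 0.4534 -0.3657] -0.3387 0.002
lid [0.47435307 0.1246205  0.1828518 ] 0.0025104079812275524
lid [0.44068073 0.21998225 0.17784817] 0.0024842387857164456
lid [0.40833656 0.31171431 0.1822472 ] 0.0022889278057305696
```

```bash
cat >> h.py <<'E'
SY=.345 # stand yaw
def leanR(yaw=SY,a=np.pi/6):  # tool leaning, jaws in lean plane
    return Ro.from_euler("z",yaw).as_matrix()@np.array([[np.cos(a),np.sin(a),0],[0,0,1],[np.sin(a),-np.cos(a),0]])
def axis(yaw=SY,a=np.pi/6): return -leanR(yaw,a)[:,1]
def rows(p,R,n):
    s,p0,R0=tool(); w=Ro.from_matrix(R0.T@R).as_rotvec()/n
    M=sum(Ro.from_rotvec(k*w).as_matrix() for k in range(n)); d=np.linalg.solve(M,R0.T@(np.array(p)-p0))*1e3
    print(n,"rows:",np.round(d,1),np.round(w,3),"|",round(np.linalg.norm(d),1),"mm",round(np.degrees(np.linalg.norm(w)),2),"deg")
E
python3 - <<'E'
from h import *
L=np.array([.408,.312,.182]); p=L+.06*axis(); print(p)
rows(p,leanR(),10)
E
```

```text
[0.37976774 0.3018541  0.23396152]
10 rows: [ -1.1   2.4 -28.7] [-0.023  0.086 -0.049] | 28.8 mm 5.83 deg
```

jog_arm --plan "-1.1 2.4 -28.7 -0.023 0.086 -0.049 1;-1.1 2.4 -28.7 -0.023 0.086 -0.049 1;-1.1 2.4 -28.7 -0.023 0.086 -0.049 1;-1.1 2.4 -28.7 -0.023 0.086 -0.049 1;-1.1 2.4 -28.7 -0.023 0.086 -0.049 1;-1.1 2.4 -28.7 -0.023 0.086 -0.049 1;-1.1 2.4 -28.7 -0.023 0.086 -0.049 1;-1.1 2.4 -28.7 -0.023 0.086 -0.049 1;-1.1 2.4 -28.7 -0.023 0.086 -0.049 1;-1.1 2.4 -28.7 -0.023 0.086 -0.049 1" --newtons 40

```text
clock: 1.1
ee_pos: [0.3804, 0.3011, 0.234]
ee_rot: [-1.569, -0.526, 0.342]
wrist_force: [0.6, -0.0, 1.0]
gripper_width: 0.996
```

jog_arm --plan "0 0 0 0 0 0 1;0 0 0 0 0 0 1"

```text
clock: 1.3
ee_pos: [0.38, 0.3019, 0.2341]
ee_rot: [-1.57, -0.524, 0.346]
wrist_force: [0.1, 0.4, 0.4]
gripper_width: 0.994
```

Run:
```python
from h import *
s,p,R=tool(); im=read_camera("wrist"); cv2.imwrite("pics/w1.png",im)
np.savez("w1.npz",p=p,R=R); L=np.array([.408,.312,.182])
print(s["clock"],p,s["ee_rot"],s["wrist_force"],s["q"]); rows(L+.06*axis(),leanR(),1)
cv2.imwrite("pics/w1v.png",cv2.resize(im,(768,576),interpolation=3))
```

```text
1.3 [0.38004415 0.30191295 0.23413018] [-1.57002387 -0.52373212  0.34579096] [0.11873644 0.3500157  0.44318496] [ 0.58591288  0.07829391  2.03906861 -0.23797657  0.52516351  0.41579469]
1 rows: [-0.8  0.1 -0.5] [-0.002  0.001  0.001] | 0.9 mm 0.14 deg
```

View pics/w1v.png

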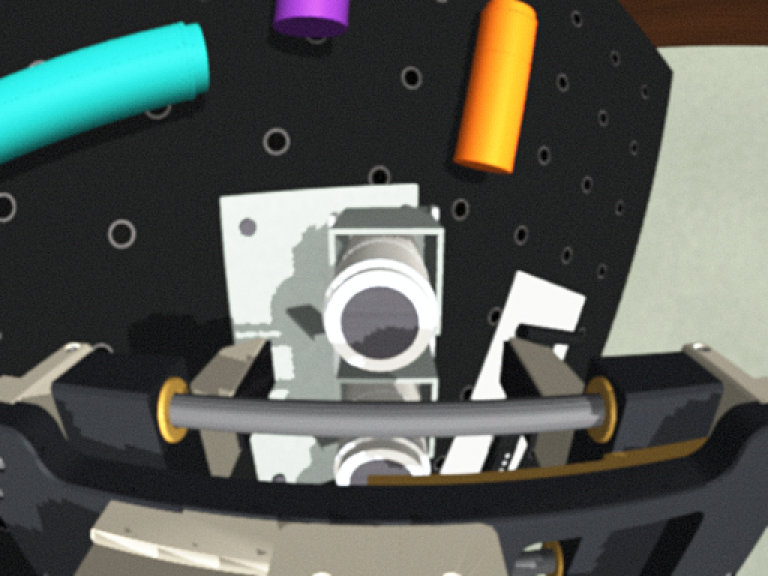

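The wrist view shows lid c centred at (379,322) in the enlarged picture, between the fingers, with the second lid just visible below it. I'll intersect that ray with the lid plane to check the lateral offset.

```bash
cat >> h.py <<'E'
def wray(u,v):  # ray in tool frame, raw pixel
    c=calibration("wrist");K=c["K"];T=c["T_tool_cam"];a=np.array([u-K[0,2],v-K[1,2]]);r=np.linalg.norm(a);t=r/K[0,0]
    d=np.r_[np.sin(t)*a/r,np.cos(t)]; return T[:3,3],T[:3,:3]@d
E
python3 - <<'E'
from h import *
z=np.load("w1.npz");o,d=wray((379+.5)/1.5-.5,(322+.5)/1.5-.5)
for y in(.05,.06,.07): print(o+d*(y-o[1])/d[1])
W=(z["p"]+z["R"]@o,z["R"]@d); 
T=ray("top",((86+.5)/3-.5+150,(299+.5)/3-.5+105));B=ray("scene",((219+.5)/4-.5+250,(76+.5)/4-.5+75))
print(tri([W,T,B]),tri([W,T]),tri([W,B]))
E
```

```text
[-0.00362344  0.05        0.00622872]
[-0.00380782  0.06        0.00224981]
[-0.0039922  0.07      -0.0017291]
(array([0.40713773, 0.31294212, 0.17883523]), np.float64(0.0031094926881374335)) (array([0.40717583, 0.31173396, 0.17573763]), np.float64(0.00040148163615288403)) (array([0.40707236, 0.31421667, 0.17893279]), np.float64(0.0021584670983057393))
```

jog_arm --plan "-3.5 15 1 0 0 0 1;0 15 0 0 0 0 1;0 15 0 0 0 0 1;0 15 0 0 0 0 1;0 15 0 0 0 0 1;0 15 0 0 0 0 1;0 0 0 0 0 0 1"

```text
clock: 2.05
ee_pos: [0.4192, 0.3182, 0.153]
ee_rot: [-1.571, -0.522, 0.348]
wrist_force: [0.5, -0.3, -0.3]
gripper_width: 0.999
```

jog_arm --plan "0 0 0 0 0 0 -1;0 0 0 0 0 0 -1;0 0 0 0 0 0 -1;0 0 0 0 0 0 -1;0 0 0 0 0 0 -1;0 0 0 0 0 0 -1" --newtons 45

```text
clock: 2.65
ee_pos: [0.419, 0.3174, 0.1548]
ee_rot: [-1.57, -0.525, 0.346]
wrist_force: [-2.9, -1.1, 3.6]
gripper_width: 0.602
```

jog_arm --plan "0 -6 0 0 0 0 -1;0 -12 0 0 0 0 -1;0 -14 0 0 0 0 -1;0 -14 0 0 0 0 -1;0 -14 0 0 0 0 -1;0 -14 0 0 0 0 -1;0 -14 0 0 0 0 -1;0 -14 0 0 0 0 -1;0 -14 0 0 0 0 -1;0 -10 0 0 0 0 -1"

```text
clock: 3.65
ee_pos: [0.3584, 0.2951, 0.2631]
ee_rot: [-1.57, -0.521, 0.346]
wrist_force: [-0.8, 0.3, -6.5]
gripper_width: 0.607
```

jog_arm --plan "0 0 0 0 0 0 -1;0 0 0 0 0 0 -1;0 0 0 0 0 0 -1;0 0 0 0 0 0 -1"

```text
clock: 4.05
ee_pos: [0.3598, 0.2958, 0.2627]
ee_rot: [-1.57, -0.523, 0.346]
wrist_force: [-0.9, 0.7, -5.1]
gripper_width: 0.604
```

Run:
```python
from h import *
F=[]
for i in range(4):
    read_camera("top"); F.append(ctrl.read_state()["wrist_force"])
print(np.round(F,2)); s,p,R=tool(); print(s["clock"],p,s["ee_rot"],s["moment"])
```

```text
[[-0.01 -0.49 -5.9 ]
 [-0.31  0.46 -5.79]
 [ 0.21 -0.43 -6.55]
 [-0.76 -0.24 -6.54]]
4.25 [0.35992989 0.29591042 0.26325591] [-1.57007101 -0.5237128   0.34599616] [-4.01233404e-01  8.63534843e-01 -3.68321581e-04]
```

Run:
```python
from h import *
rows([.36,.27,.36],leanR(.2,0),10)
s,p,R=tool()
# from there to carrier far compartment
import h
h.tool=lambda:(s,np.array([.36,.27,.36]),leanR(.2,0))
rows([.527,-.3945,.27],leanR(-.34,0),20)
```

```text
10 rows: [ 2.1 -9.6 -2.4] [-0.004  0.014  0.052] | 10.1 mm 3.11 deg
20 rows: [ 10.3   4.5 -33.1] [0.    0.027 0.   ] | 35.0 mm 1.55 deg
```

jog_arm --plan "2.1 -9.6 -2.4 -0.004 0.014 0.052 -1;2.1 -9.6 -2.4 -0.004 0.014 0.052 -1;2.1 -9.6 -2.4 -0.004 0.014 0.052 -1;2.1 -9.6 -2.4 -0.004 0.014 0.052 -1;2.1 -9.6 -2.4 -0.004 0.014 0.052 -1;2.1 -9.6 -2.4 -0.004 0.014 0.052 -1;2.1 -9.6 -2.4 -0.004 0.014 0.052 -1;2.1 -9.6 -2.4 -0.004 0.014 0.052 -1;2.1 -9.6 -2.4 -0.004 0.014 0.052 -1;2.1 -9.6 -2.4 -0.004 0.014 0.052 -1"

```text
clock: 5.25
ee_pos: [0.3606, 0.2699, 0.3609]
ee_rot: [-1.572, -0.003, 0.202]
wrist_force: [-0.2, -0.4, -7.2]
gripper_width: 0.604
```

jog_arm --plan "5 2 -18 0 0.027 0 -1;10 4.5 -33 0 0.027 0 -1;10 4.5 -33 0 0.027 0 -1;10 4.5 -33 0 0.027 0 -1;10 4.5 -33 0 0.027 0 -1;10 4.5 -33 0 0.027 0 -1;10 4.5 -33 0 0.027 0 -1;10 4.5 -33 0 0.027 0 -1;10 4.5 -33 0 0.027 0 -1;10 4.5 -33 0 0.027 0 -1"

```text
clock: 6.25
ee_pos: [0.4792, -0.0382, 0.3183]
ee_rot: [-1.572, -0.006, -0.069]
wrist_force: [0.4, 0.9, -5.9]
gripper_width: 0.607
```

jog_arm --plan "10 4.5 -33 0 0.027 0 -1;10 4.5 -33 0 0.027 0 -1;10 4.5 -33 0 0.027 0 -1;10 4.5 -33 0 0.027 0 -1;10 4.5 -33 0 0.027 0 -1;10 4.5 -33 0 0.027 0 -1;10 4.5 -33 0 0.027 0 -1;10 4.5 -33 0 0.027 0 -1;10 4.5 -33 0 0.027 0 -1;10 2 -18 0 0.027 0 -1"

```text
clock: 7.25
ee_pos: [0.5186, -0.3674, 0.275]
ee_rot: [-1.572, -0.004, -0.341]
wrist_force: [0.3, 0.7, -5.5]
gripper_width: 0.606
```

jog_arm --plan "0 0 0 0 0 0 -1;0 0 0 0 0 0 -1;0 0 0 0 0 0 -1;0 0 0 0 0 0 -1"

```text
clock: 7.65
ee_pos: [0.5193, -0.3632, 0.2766]
ee_rot: [-1.57, -0.004, -0.336]
wrist_force: [-0.1, 0.7, -5.7]
gripper_width: 0.605
```

Run:
```python
from h import *
F=[]
for i in range(8):
    im=read_camera("wrist"); F.append(ctrl.read_state()["wrist_force"])
F=np.array(F);print(F.mean(0),F.std(0)); s,p,R=tool(); print(s["clock"],p,s["ee_rot"],s["moment"])
cv2.imwrite("pics/w2.png",cv2.resize(im,(768,576),interpolation=3)); np.savez("w2.npz",p=p,R=R)
rows([.527,-.3945,.25],leanR(-.34,0),5)
```

```text
[ 0.46492959 -0.0364504  -6.11714072] [0.33582015 0.41825863 0.44923153]
8.05 [ 0.51905984 -0.36394034  0.27635652] [-1.57019443 -0.00378839 -0.33733463] [-0.06888791  0.11258814 -0.02265309]
5 rows: [ 3.5  5.3 -5.2] [-0.     0.001  0.001] | 8.2 mm 0.05 deg
```

View pics/w2.png

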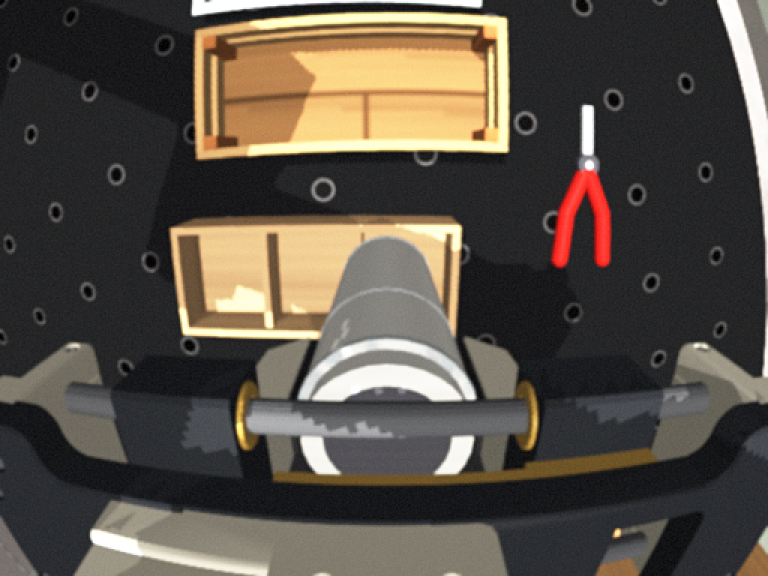

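The wrist view shows the can held over the carrier, whose rim corners are at about (171,229), (461,224) and (183,335). The weight is about 6.1 N (roughly 625 g), so it goes in the carrier. I'll check the carrier pose from these rim points.

Run:
```python
from h import *
z=np.load("w2.npz");W=[]
for u,v in((171,229),(461,224),(183,335)):
    o,d=wray((u+.5)/1.5-.5,(v+.5)/1.5-.5);o=z["p"]+z["R"]@o;d=z["R"]@d;W.append(o+d*(.055-o[2])/d[2])
print(np.round(W,4)); t,th,e=rigid2([(-.125,.05),(.125,.05),(-.125,-.05)],W);print(t,th,e)
c=t+.081*np.array([np.cos(th),np.sin(th)]);print(c); rows([*c,.20],leanR(th,0),5)
c=np.array([.4505,-.3675])+.081*np.array([np.cos(-.34),np.sin(-.34)]);print(c)
```

```text
[[ 0.3492 -0.2799  0.055 ]
 [ 0.5848 -0.3621  0.055 ]
 [ 0.3141 -0.3739  0.055 ]]
[ 0.44984566 -0.3681922 ] -0.3380070834865469 0.001222829275725919
[ 0.52626247 -0.39505241]
5 rows: [ 3.4 15.3 -5.4] [-0.     0.     0.001] | 16.6 mm 0.04 deg
[ 0.52686313 -0.39451245]
```

jog_arm --plan "4 5 -7 0 0 0 -1;4 15 -7 0 0 0 -1;4 20 -6 0 0 0 -1;3 20 -4 0 0 0 -1;2 15 -3 0 0 0 -1;0 0 0 0 0 0 -1;0 0 0 0 0 0 -1"

```text
clock: 8.75
ee_pos: [0.5264, -0.3954, 0.2009]
ee_rot: [-1.57, -0.003, -0.338]
wrist_force: [0.7, 0.4, -5.4]
gripper_width: 0.605
```

Run:
```python
from h import *
s,p,R=tool();print(p,s["ee_rot"]);rows([.5265,-.3948,.16],leanR(-.34,0),4)
```

```text
[ 0.52636649 -0.39539977  0.20094447] [-1.56972201 -0.00307037 -0.33781438]
4 rows: [-0.  10.2  0.1] [-0.     0.001  0.001] | 10.2 mm 0.06 deg
```

jog_arm --plan "0 12 0 0 0 0 -1;0 12 0 0 0 0 -1;0 12 0 0 0 0 -1;0 6 0 0 0 0 -1;0 3 0 0 0 0 -1;0 3 0 0 0 0 -1;0 1.5 0 0 0 0 -1;0 1.5 0 0 0 0 -1;0 1 0 0 0 0 -1"

```text
clock: 9.65
ee_pos: [0.5267, -0.3953, 0.1495]
ee_rot: [-1.57, -0.004, -0.338]
wrist_force: [0.6, 0.0, -5.5]
gripper_width: 0.606
```

jog_arm --plan "0 1 0 0 0 0 -1;0 1 0 0 0 0 -1;0 0 0 0 0 0 -1"

```text
clock: 9.95
ee_pos: [0.5265, -0.3952, 0.1472]
ee_rot: [-1.57, -0.003, -0.338]
wrist_force: [0.4, 0.0, -5.8]
gripper_width: 0.606
```

jog_arm --plan "0 1 0 0 0 0 -1;0 1 0 0 0 0 -1;0 0 0 0 0 0 -1"

```text
clock: 10.25
ee_pos: [0.5267, -0.3953, 0.1461]
ee_rot: [-1.57, -0.004, -0.337]
wrist_force: [-0.9, 1.3, 0.1]
gripper_width: 0.605
```

jog_arm --plan "0 1 0 0 0 0 -1;0 0 0 0 0 0 -1"

```text
clock: 10.45
ee_pos: [0.5267, -0.3953, 0.1461]
ee_rot: [-1.571, -0.005, -0.337]
wrist_force: [-1.7, 2.2, 6.1]
gripper_width: 0.602
```

jog_arm --plan "0 -1 0 0 0 0 -1;0 0 0 0 0 0 -0.0;0 0 0 0 0 0 0.5;0 0 0 0 0 0 1;0 0 0 0 0 0 1;0 -15 0 0 0 0 1;0 -25 0 0 0 0 1;0 -30 0 0 0 0 1;0 -40 0 0 0 0 1;0 -40 0 0 0 0 1"

```text
clock: 11.45
ee_pos: [0.5259, -0.3951, 0.2963]
ee_rot: [-1.57, -0.003, -0.338]
wrist_force: [0.2, -0.3, -0.1]
gripper_width: 0.999
```

Run:
```python
from h import *
s,p,R=tool();print(p,s["wrist_force"],s["gripper_width"])
L=np.array([.439,.219,.180]); p1=L+.06*axis()-.002*leanR()[:,0]; q=[.40,.10,.32]
print(p1); rows(q,leanR(.15,.25),12)
import h
h.tool=lambda:(s,np.array(q),leanR(.15,.25)); rows(p1,leanR(),8)
```

```text
[ 0.52589912 -0.39509118  0.29632299] [ 0.1538137  -0.34640606 -0.09008587] 0.9986155633445224
[0.40913775 0.20826833 0.23096152]
12 rows: [-15.   -3.3  40.2] [ 0.005 -0.04  -0.02 ] | 43.1 mm 2.6 deg
8 rows: [-0.1 12.  12.8] [ 0.009 -0.023 -0.034] | 17.6 mm 2.4 deg
```

jog_arm --plan "-15 -3.3 40 0.005 -0.04 -0.02 1;-15 -3.3 40 0.005 -0.04 -0.02 1;-15 -3.3 40 0.005 -0.04 -0.02 1;-15 -3.3 40 0.005 -0.04 -0.02 1;-15 -3.3 40 0.005 -0.04 -0.02 1;-15 -3.3 40 0.005 -0.04 -0.02 1;-15 -3.3 40 0.005 -0.04 -0.02 1;-15 -3.3 40 0.005 -0.04 -0.02 1;-15 -3.3 40 0.005 -0.04 -0.02 1;-15 -3.3 40 0.005 -0.04 -0.02 1"

```text
clock: 12.45
ee_pos: [0.438, 0.022, 0.3184]
ee_rot: [-1.562, -0.21, 0.064]
wrist_force: [0.1, 0.9, -0.1]
gripper_width: 1.002
```

jog_arm --plan "-15 -3.3 40 0.005 -0.04 -0.02 1;-15 -3.3 40 0.005 -0.04 -0.02 1;0 12 13 0.009 -0.023 -0.034 1;0 12 13 0.009 -0.023 -0.034 1;0 12 13 0.009 -0.023 -0.034 1;0 12 13 0.009 -0.023 -0.034 1;0 12 13 0.009 -0.023 -0.034 1;0 12 13 0.009 -0.023 -0.034 1;0 0 0 0 0 0 1;0 0 0 0 0 0 1"

```text
clock: 13.45
ee_pos: [0.4082, 0.1791, 0.2513]
ee_rot: [-1.567, -0.453, 0.292]
wrist_force: [0.2, 0.6, 0.3]
gripper_width: 1.003
```

Run:
```python
from h import *
s,p,R=tool();print(p,s["ee_rot"])
L=np.array([.439,.219,.180]); p1=L+.06*axis()-.002*leanR()[:,0]; rows(p1,leanR(),3)
```

```text
[0.40823977 0.17910465 0.25133041] [-1.5674595  -0.4526336   0.29158928]
3 rows: [-0.2  7.5  9.1] [ 0.007 -0.016 -0.024] | 11.9 mm 1.68 deg
```

jog_arm --plan "0 7.5 9.1 0.007 -0.016 -0.024 1;0 7.5 9.1 0.007 -0.016 -0.024 1;0 7.5 9.1 0.007 -0.016 -0.024 1;0 0 0 0 0 0 1;0 0 0 0 0 0 1"

```text
clock: 13.95
ee_pos: [0.4102, 0.208, 0.2318]
ee_rot: [-1.572, -0.525, 0.345]
wrist_force: [0.2, -0.4, 0.5]
gripper_width: 0.999
```

Run:
```python
from h import *
s,p,R=tool();im=read_camera("wrist");print(p,s["ee_rot"],s["wrist_force"]);np.savez("w3.npz",p=p,R=R)
cv2.imwrite("pics/w3.png",cv2.resize(im[140:260,160:350],None,fx=4,fy=4,interpolation=3))
L=np.array([.439,.219,.180]); p1=L+.06*axis()-.002*leanR()[:,0]; rows(p1,leanR(),1)
```

```text
[0.4102251  0.20800277 0.2318329 ] [-1.57199657 -0.52537763  0.34494871] [ 0.23722415 -0.38538112  0.51065719]
1 rows: [-1.5  0.4  0.7] [ 0.001 -0.     0.002] | 1.6 mm 0.16 deg
```

View pics/w3.png

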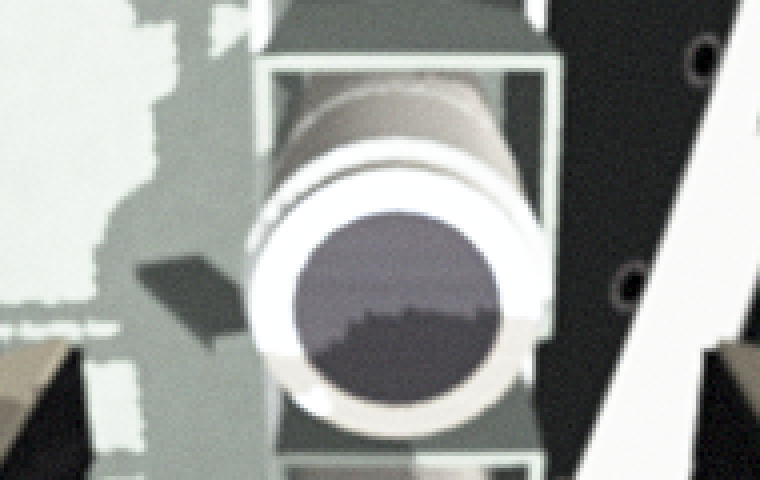

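The lid of can b is centred at (397,307) in the crop, which is raw pixel (259,216). It sits on the tool axis to within about 1 mm.

jog_arm --plan "0 15 1 0 0 0 1;0 15 0 0 0 0 1;0 15 0 0 0 0 1;0 15 0 0 0 0 1;0 15 0 0 0 0 1;0 15 0 0 0 0 1;0 0 0 0 0 0 1"

```text
clock: 14.7
ee_pos: [0.455, 0.2249, 0.1601]
ee_rot: [-1.571, -0.516, 0.345]
wrist_force: [-0.9, -0.6, 0.4]
gripper_width: 1.004
```

jog_arm --plan "0 0 0 0 0 0 -1;0 0 0 0 0 0 -1;0 0 0 0 0 0 -1;0 0 0 0 0 0 -1;0 0 0 0 0 0 -1;0 0 0 0 0 0 -1" --newtons 45

```text
clock: 15.3
ee_pos: [0.453, 0.2249, 0.1599]
ee_rot: [-1.571, -0.515, 0.346]
wrist_force: [-2.2, -1.0, 3.2]
gripper_width: 0.604
```

jog_arm --plan "0 -6 0 0 0 0 -1;0 -12 0 0 0 0 -1;0 -14 0 0 0 0 -1;0 -14 0 0 0 0 -1;0 -14 0 0 0 0 -1;0 -14 0 0 0 0 -1;0 -14 0 0 0 0 -1;0 -14 0 0 0 0 -1;0 -14 0 0 0 0 -1;0 -10 0 0 0 0 -1"

```text
clock: 16.3
ee_pos: [0.3943, 0.2037, 0.2704]
ee_rot: [-1.571, -0.516, 0.346]
wrist_force: [0.4, -0.7, -0.9]
gripper_width: 0.603
```

jog_arm --plan "2 -9.6 -2.4 -0.004 0.014 0.052 -1;2 -9.6 -2.4 -0.004 0.014 0.052 -1;2 -9.6 -2.4 -0.004 0.014 0.052 -1;2 -9.6 -2.4 -0.004 0.014 0.052 -1;2 -9.6 -2.4 -0.004 0.014 0.052 -1;2 -9.6 -2.4 -0.004 0.014 0.052 -1;2 -9.6 -2.4 -0.004 0.014 0.052 -1;2 -9.6 -2.4 -0.004 0.014 0.052 -1;2 -9.6 -2.4 -0.004 0.014 0.052 -1;2 -9.6 -2.4 -0.004 0.014 0.052 -1"

```text
clock: 17.3
ee_pos: [0.3947, 0.1777, 0.3667]
ee_rot: [-1.574, 0.007, 0.201]
wrist_force: [-0.6, -0.1, -1.9]
gripper_width: 0.604
```

jog_arm --plan "0 0 0 0 0 0 -1;0 0 0 0 0 0 -1;0 0 0 0 0 0 -1;0 0 0 0 0 0 -1"

```text
clock: 17.7
ee_pos: [0.3942, 0.1778, 0.3658]
ee_rot: [-1.574, 0.005, 0.202]
wrist_force: [0.1, 0.2, -1.8]
gripper_width: 0.603
```

```bash
cat > wt.py <<'E'
from h import *
F=[]
for i in range(8):
    im=read_camera("wrist"); F.append(ctrl.read_state()["wrist_force"])
F=np.array(F);print(F.mean(0),F.std(0)); s,p,R=tool(); print(s["clock"],p,s["ee_rot"])
for n,(x,y,th) in dict(tray=(.5685,-.0825,-.353),crate=(.537,-.2225,-.325),carrier=(.450,-.368,-.338)).items():
    for d in((-.081,0,.081) if n=="carrier" else (-.075,0,.075)):
        print(n,d,end=" ");rows([x+d*np.cos(th),y+d*np.sin(th),.27],leanR(th,0),10)
E
python3 wt.py
```

```text
[-0.05819847  0.10785475 -1.87186405] [0.15019485 0.31636743 0.34418264]
18.1 [0.39470653 0.17777871 0.36613079] [-1.57422695  0.00486466  0.20166901]
tray -0.075 10 rows: [ 11.6   9.6 -23.2] [ 0.     0.055 -0.   ] | 27.7 mm 3.18 deg
tray 0 10 rows: [ 18.9   9.6 -25.5] [ 0.     0.055 -0.   ] | 33.1 mm 3.18 deg
tray 0.075 10 rows: [ 26.1   9.6 -27.7] [ 0.     0.055 -0.   ] | 39.3 mm 3.18 deg
crate -0.075 10 rows: [  8.6   9.7 -37.8] [ 0.     0.053 -0.   ] | 39.9 mm 3.02 deg
crate 0 10 rows: [ 15.8   9.7 -39.9] [ 0.     0.053 -0.   ] | 44.0 mm 3.02 deg
crate 0.075 10 rows: [ 23.1   9.6 -42.1] [ 0.     0.053 -0.   ] | 49.0 mm 3.02 deg
carrier -0.081 10 rows: [  0.    9.7 -52.5] [ 0.     0.054 -0.   ] | 53.4 mm 3.09 deg
carrier 0 10 rows: [  7.9   9.7 -54.9] [ 0.     0.054 -0.   ] | 56.3 mm 3.09 deg
carrier 0.081 10 rows: [ 15.7   9.7 -57.3] [ 0.     0.054 -0.   ] | 60.2 mm 3.09 deg
```

Can b weighs about 1.87 N (190 g), so it goes in the crate.

jog_arm --plan "12 0 -21 0 0.053 0 -1;23 0 -42 0 0.053 0 -1;23 10 -42 0 0.053 0 -1;23 12 -42 0 0.053 0 -1;23 13 -42 0 0.053 0 -1;23 13 -42 0 0.053 0 -1;23 13 -42 0 0.053 0 -1;23 13 -42 0 0.053 0 -1;23 12 -42 0 0.053 0 -1;23 10 -42 0 0.053 0 -1"

```text
clock: 19.1
ee_pos: [0.5916, -0.2294, 0.2698]
ee_rot: [-1.576, 0.003, -0.33]
wrist_force: [1.3, 1.1, -0.8]
gripper_width: 0.606
```

jog_arm --plan "0 0 0 0 0 0 -1;0 0 0 0 0 0 -1;0 0 0 0 0 0 -1"

```text
clock: 19.4
ee_pos: [0.5913, -0.2266, 0.2713]
ee_rot: [-1.576, 0.003, -0.327]
wrist_force: [0.5, 0.8, -1.3]
gripper_width: 0.608
```

Run:
```python
from h import *
s,p,R=tool();print(s["clock"],p,s["ee_rot"]);im=read_camera("wrist");np.savez("w4.npz",p=p,R=R)
th=-.325;rows([.537+.075*np.cos(th),-.2225+.075*np.sin(th),.22],leanR(th,0),5)
cv2.imwrite("pics/w4.png",cv2.resize(im,(768,576),interpolation=3))
```

```text
19.4 [ 0.59126856 -0.22657448  0.27128401] [-1.57582508  0.00256619 -0.32731933]
5 rows: [ 4.5 10.3 -2.7] [ 0.001 -0.    -0.   ] | 11.6 mm 0.07 deg
```

View pics/w4.png

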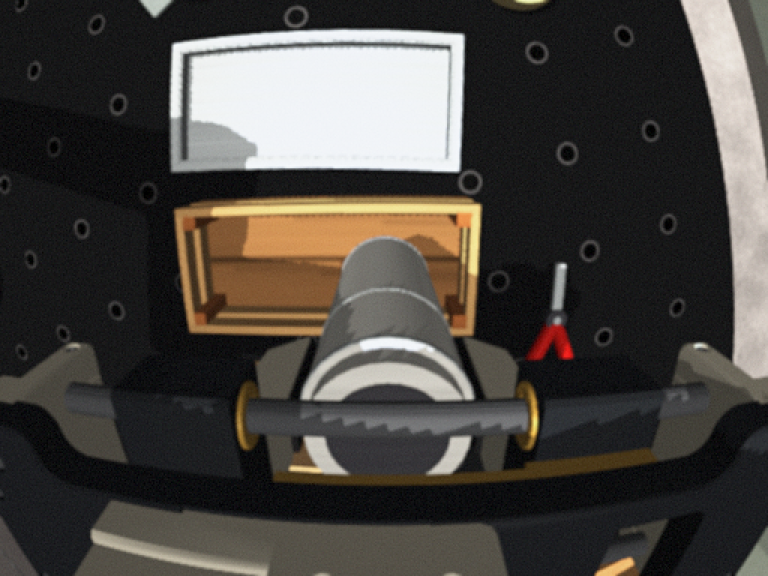

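The wrist view shows the can over the crate. Crate rim corners are at about (175,210), (481,205), (474,335) and (189,334). Tray rim corners are at (172,44), (465,34), (461,172) and (172,172).

Run:
```python
from h import *
z=np.load("w4.npz");q=[(-.125,.055),(.125,.055),(.125,-.055),(-.125,-.055)]
for n,h0,P in(("crate",.064,[(175,210),(481,205),(474,335),(189,334)]),("tray",.02,[(172,44),(465,34),(461,172),(172,172)])):
    W=[]
    for u,v in P:
        o,d=wray((u+.5)/1.5-.5,(v+.5)/1.5-.5);o=z["p"]+z["R"]@o;d=z["R"]@d;W.append(o+d*(h0-o[2])/d[2])
    t,th,e=rigid2(q,W);print(n,t,th,e)
    if n=="crate":
        c=t+.075*np.array([np.cos(th),np.sin(th)]);print(c); rows([*c,.22],leanR(th,0),5)
```

```text
crate [ 0.53692181 -0.22434646] -0.3247366636299704 0.0016389847547050927
[ 0.60800192 -0.24827591]
5 rows: [ 4.6 10.3 -3.1] [ 0.001 -0.    -0.   ] | 11.7 mm 0.07 deg
tray [ 0.56913056 -0.08330075] -0.3524011540217968 0.01009232627537454
```

jog_arm --plan "7 5 -5 0.004 0 0 -1;7 12 -5 0 0 0 -1;6 15 -4 0 0 0 -1;3 18 -1 0 0 0 -1;0 18 0 0 0 0 -1;0 18 0 0 0 0 -1;0 11 0 0 0 0 -1;0 6 0 0 0 0 -1;0 2 0 0 0 0 -1;0 0 0 0 0 0 -1"

```text
clock: 20.45
ee_pos: [0.6081, -0.2493, 0.1662]
ee_rot: [-1.572, 0.002, -0.328]
wrist_force: [0.9, 0.4, -1.9]
gripper_width: 0.605
```

jog_arm --plan "0 2 0 0 0 0 -1;0 2 0 0 0 0 -1;0 1 0 0 0 0 -1;0 0 0 0 0 0 -1"

```text
clock: 20.85
ee_pos: [0.6078, -0.2492, 0.1611]
ee_rot: [-1.572, 0.003, -0.328]
wrist_force: [0.5, -0.2, -2.0]
gripper_width: 0.602
```

jog_arm --plan "0 2 0 0 0 0 -1;0 2 0 0 0 0 -1;0 0 0 0 0 0 -1"

```text
clock: 21.15
ee_pos: [0.6077, -0.2491, 0.1566]
ee_rot: [-1.572, 0.003, -0.328]
wrist_force: [0.1, 0.1, -2.4]
gripper_width: 0.604
```

jog_arm --plan "0 1 0 0 0 0 -1;0 1 0 0 0 0 -1;0 0 0 0 0 0 -1"

```text
clock: 21.45
ee_pos: [0.6078, -0.2492, 0.1549]
ee_rot: [-1.572, 0.003, -0.328]
wrist_force: [0.5, 0.4, -1.4]
gripper_width: 0.603
```

jog_arm --plan "0 1 0 0 0 0 -1;0 0 0 0 0 0 -1"

```text
clock: 21.65
ee_pos: [0.6078, -0.2492, 0.1539]
ee_rot: [-1.572, 0.003, -0.328]
wrist_force: [-0.2, 0.4, -1.2]
gripper_width: 0.602
```

jog_arm --plan "0 0.7 0 0 0 0 -1;0 0 0 0 0 0 -1;0 0 0 0 0 0 -1"

```text
clock: 21.95
ee_pos: [0.6078, -0.2492, 0.1533]
ee_rot: [-1.572, 0.003, -0.328]
wrist_force: [-0.5, 0.4, -1.4]
gripper_width: 0.603
```

jog_arm --plan "0 1 0 0 0 0 -1;0 0 0 0 0 0 -1"

```text
clock: 22.15
ee_pos: [0.6079, -0.2492, 0.1523]
ee_rot: [-1.572, 0.002, -0.328]
wrist_force: [0.2, -0.2, -2.0]
gripper_width: 0.604
```

jog_arm --plan "0 0.7 0 0 0 0 -1;0 0 0 0 0 0 -1"

```text
clock: 22.35
ee_pos: [0.6078, -0.2492, 0.1522]
ee_rot: [-1.572, 0.002, -0.328]
wrist_force: [-0.5, 0.5, 2.5]
gripper_width: 0.608
```

jog_arm --plan "0 -0.5 0 0 0 0 -1;0 0 0 0 0 0 0;0 0 0 0 0 0 0.5;0 0 0 0 0 0 1;0 0 0 0 0 0 1;0 -15 0 0 0 0 1;0 -25 0 0 0 0 1;0 -35 0 0 0 0 1;0 -40 0 0 0 0 1;0 -40 0 0 0 0 1"

```text
clock: 23.35
ee_pos: [0.6081, -0.249, 0.3085]
ee_rot: [-1.572, 0.003, -0.328]
wrist_force: [0.8, -1.0, -0.2]
gripper_width: 1.001
```

Run:
```python
from h import *
s,p,R=tool();print(p,s["wrist_force"],s["gripper_width"])
p1=[.4438,.1139,.232]; q=[.43,.02,.32]
rows(q,leanR(.15,.25),9)
import h
h.tool=lambda:(s,np.array(q),leanR(.15,.25)); rows(p1,leanR(),8)
```

```text
[ 0.60806836 -0.24901279  0.30847846] [ 0.84888487 -1.01087849 -0.22470878] 1.0005295335878646
9 rows: [-23.1  -3.6  27.7] [ 0.007 -0.053 -0.028] | 36.3 mm 3.44 deg
8 rows: [ 0.1 11.9 10.9] [ 0.009 -0.023 -0.034] | 16.2 mm 2.4 deg
```

jog_arm --plan "-23 -3.6 28 0.007 -0.053 -0.028 1;-23 -3.6 28 0.007 -0.053 -0.028 1;-23 -3.6 28 0.007 -0.053 -0.028 1;-23 -3.6 28 0.007 -0.053 -0.028 1;-23 -3.6 28 0.007 -0.053 -0.028 1;-23 -3.6 28 0.007 -0.053 -0.028 1;-23 -3.6 28 0.007 -0.053 -0.028 1;-23 -3.6 28 0.007 -0.053 -0.028 1;-23 -3.6 28 0.007 -0.053 -0.028 1;0 0 0 0 0 0 1"

```text
clock: 24.35
ee_pos: [0.4282, 0.0248, 0.3187]
ee_rot: [-1.569, -0.254, 0.155]
wrist_force: [0.5, -0.5, 0.9]
gripper_width: 1.005
```

jog_arm --plan "0 12 11 0.009 -0.023 -0.034 1;0 12 11 0.009 -0.023 -0.034 1;0 12 11 0.009 -0.023 -0.034 1;0 12 11 0.009 -0.023 -0.034 1;0 12 11 0.009 -0.023 -0.034 1;0 12 11 0.009 -0.023 -0.034 1;0 0 0 0 0 0 1"

```text
clock: 25.05
ee_pos: [0.4401, 0.0927, 0.2498]
ee_rot: [-1.565, -0.456, 0.297]
wrist_force: [0.8, -0.4, 0.8]
gripper_width: 1.0
```

Run:
```python
from h import *
s,p,R=tool();print(p,s["ee_rot"]);rows([.4438,.1139,.232],leanR(),4)
```

```text
[0.44005349 0.09274689 0.24981235] [-1.56536913 -0.45616346  0.29747609]
4 rows: [0.2 5.1 4.7] [ 0.004 -0.011 -0.017] | 7.0 mm 1.16 deg
```

jog_arm --plan "0 5 4.7 0.004 -0.011 -0.017 1;0 5 4.7 0.004 -0.011 -0.017 1;0 5 4.7 0.004 -0.011 -0.017 1;0 5 4.7 0.004 -0.011 -0.017 1;0 0 0 0 0 0 1;0 0 0 0 0 0 1"

```text
clock: 25.65
ee_pos: [0.4446, 0.1128, 0.2343]
ee_rot: [-1.575, -0.527, 0.347]
wrist_force: [0.4, 0.0, 0.8]
gripper_width: 1.0
```

Run:
```python
from h import *
s,p,R=tool();im=read_camera("wrist");print(p,s["ee_rot"],s["q"])
rows([.4438,.1139,.232],leanR(),1)
cv2.imwrite("pics/w5.png",cv2.resize(im[140:260,160:350],None,fx=4,fy=4,interpolation=3))
```

```text
[0.4445515  0.11277025 0.23428738] [-1.57469211 -0.5271377   0.34681557] [-0.04352918  0.00478071  2.11891277  0.36575844  0.55286016 -0.65648343]
1 rows: [-1.5  1.8  1.3] [0.003 0.002 0.004] | 2.7 mm 0.3 deg
```

View pics/w5.png

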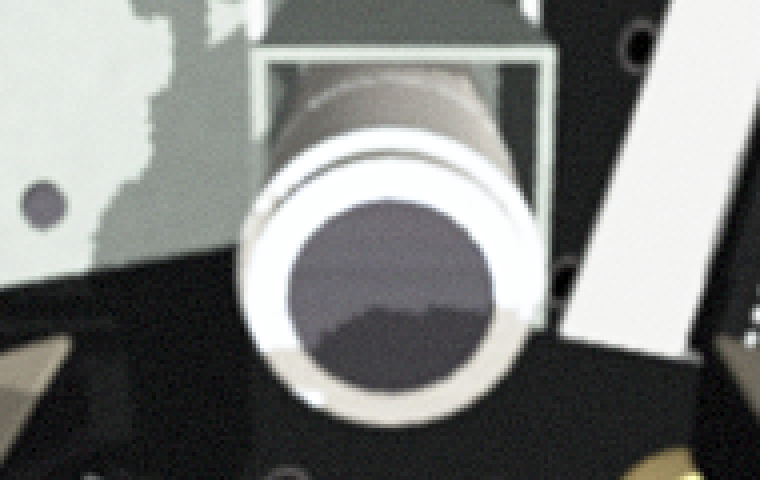

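The lid of can a is centred at (391,296) in the crop, about 1 mm off in x and 2 mm off in z. I'll correct that and descend.

jog_arm --plan "-1.5 15 2.5 0 0 0 1;0 15 0 0 0 0 1;0 15 0 0 0 0 1;0 15 0 0 0 0 1;0 15 0 0 0 0 1;0 15 0 0 0 0 1;0 0 0 0 0 0 1"

```text
clock: 26.4
ee_pos: [0.4849, 0.1302, 0.1541]
ee_rot: [-1.573, -0.525, 0.347]
wrist_force: [-0.3, -0.3, 0.8]
gripper_width: 1.0
```

jog_arm --plan "0 0 0 0 0 0 -1;0 0 0 0 0 0 -1;0 0 0 0 0 0 -1;0 0 0 0 0 0 -1;0 0 0 0 0 0 -1;0 0 0 0 0 0 -1" --newtons 45

```text
clock: 27.0
ee_pos: [0.4857, 0.1301, 0.1563]
ee_rot: [-1.576, -0.53, 0.348]
wrist_force: [1.3, 0.0, 5.8]
gripper_width: 0.604
```

jog_arm --plan "0 -6 0 0 0 0 -1;0 -12 0 0 0 0 -1;0 -14 0 0 0 0 -1;0 -14 0 0 0 0 -1;0 -14 0 0 0 0 -1;0 -14 0 0 0 0 -1;0 -14 0 0 0 0 -1;0 -14 0 0 0 0 -1;0 -14 0 0 0 0 -1;0 -10 0 0 0 0 -1"

```text
clock: 28.0
ee_pos: [0.4222, 0.1092, 0.2623]
ee_rot: [-1.572, -0.521, 0.347]
wrist_force: [-0.3, 0.1, -8.1]
gripper_width: 0.604
```

jog_arm --plan "2 -9.6 -2.4 -0.004 0.014 0.052 -1;2 -9.6 -2.4 -0.004 0.014 0.052 -1;2 -9.6 -2.4 -0.004 0.014 0.052 -1;2 -9.6 -2.4 -0.004 0.014 0.052 -1;2 -9.6 -2.4 -0.004 0.014 0.052 -1;2 -9.6 -2.4 -0.004 0.014 0.052 -1;2 -9.6 -2.4 -0.004 0.014 0.052 -1;2 -9.6 -2.4 -0.004 0.014 0.052 -1;2 -9.6 -2.4 -0.004 0.014 0.052 -1;2 -9.6 -2.4 -0.004 0.014 0.052 -1"

```text
clock: 29.0
ee_pos: [0.4222, 0.0827, 0.3592]
ee_rot: [-1.575, 0.0, 0.201]
wrist_force: [-0.1, 0.3, -7.3]
gripper_width: 0.601
```

jog_arm --plan "0 0 0 0 0 0 -1;0 0 0 0 0 0 -1;0 0 0 0 0 0 -1;0 0 0 0 0 0 -1"

```text
clock: 29.4
ee_pos: [0.4227, 0.0829, 0.3599]
ee_rot: [-1.575, -0.006, 0.202]
wrist_force: [-1.0, -0.1, -7.4]
gripper_width: 0.605
```

```bash
sed -i 's/tray=(.*,-.353)/tray=(.569,-.083,-.353)/;s/crate=(.537,-.2225/crate=(.537,-.2243/' wt.py; python3 wt.py
```

```text
[ 0.19749173 -0.20019218 -7.55903747] [0.33490866 0.3723216  0.28227106]
29.8 [0.42341351 0.08290111 0.3605652 ] [-1.57554853 -0.00691021  0.20175907]
tray -0.075 10 rows: [  8.2   9.1 -13.8] [0.    0.055 0.001] | 18.5 mm 3.18 deg
tray 0 10 rows: [ 15.5   9.2 -16.1] [0.    0.055 0.001] | 24.1 mm 3.18 deg
tray 0.075 10 rows: [ 22.7   9.2 -18.3] [0.    0.055 0.001] | 30.6 mm 3.18 deg
crate -0.075 10 rows: [  5.3   9.1 -28.5] [0.    0.053 0.001] | 30.4 mm 3.02 deg
crate 0 10 rows: [ 12.5   9.2 -30.6] [0.    0.053 0.001] | 34.3 mm 3.02 deg
crate 0.075 10 rows: [ 19.8   9.2 -32.8] [0.    0.053 0.001] | 39.4 mm 3.02 deg
carrier -0.081 10 rows: [ -3.3   9.1 -43.1] [0.    0.054 0.001] | 44.2 mm 3.09 deg
carrier 0 10 rows: [  4.5   9.2 -45.5] [0.    0.054 0.001] | 46.6 mm 3.09 deg
carrier 0.081 10 rows: [ 12.4   9.2 -47.9] [0.    0.054 0.001] | 50.3 mm 3.09 deg
```

Can a weighs about 7.56 N (770 g), so it goes in the near compartment of the carrier.

jog_arm --plan "-2 5 -21 0 0.054 0 -1;-3 9 -43 0 0.054 0 -1;-3 9 -43 0 0.054 0 -1;-3 9 -43 0 0.054 0 -1;-3 9 -43 0 0.054 0 -1;-3 9 -43 0 0.054 0 -1;-3 9 -43 0 0.054 0 -1;-3 9 -43 0 0.054 0 -1;-3 9 -43 0 0.054 0 -1;-3 9 -43 0 0.054 0 -1"

```text
clock: 30.8
ee_pos: [0.373, -0.3208, 0.2751]
ee_rot: [-1.572, -0.009, -0.341]
wrist_force: [0.4, -0.4, -7.2]
gripper_width: 0.602
```

jog_arm --plan "0 0 0 0 0 0 -1;0 0 0 0 0 0 -1;0 0 0 0 0 0 -1"

```text
clock: 31.1
ee_pos: [0.3738, -0.3183, 0.2756]
ee_rot: [-1.571, -0.008, -0.338]
wrist_force: [1.2, 1.4, -7.3]
gripper_width: 0.604
```

Run:
```python
from h import *
s,p,R=tool();print(s["clock"],p,s["ee_rot"]);th=-.338
rows([.450-.081*np.cos(th),-.368-.081*np.sin(th),.20],leanR(th,0),5)
```

```text
31.1 [ 0.37383537 -0.31828746  0.27557156] [-1.57088076 -0.00829434 -0.33753265]
5 rows: [ 1.4 15.1 -4.3] [0.    0.    0.002] | 15.8 mm 0.1 deg
```

jog_arm --plan "2 8 -7 0 0 0.004 -1;2 13 -7 0 0 0.004 -1;2 15 -5 0 0 0 -1;1 20 -2.5 0 0 0 -1;0 20 0 0 0 0 -1;0 0 0 0 0 0 -1;0 0 0 0 0 0 -1"

```text
clock: 31.8
ee_pos: [0.3732, -0.3415, 0.1992]
ee_rot: [-1.571, 0.001, -0.338]
wrist_force: [0.4, 0.5, -7.0]
gripper_width: 0.605
```

Run:
```python
from h import *
s,p,R=tool();print(s["clock"],p,s["ee_rot"]);th=-.338
rows([.450-.081*np.cos(th),-.368-.081*np.sin(th),.15],leanR(th,0),1)
```

```text
31.8 [ 0.37322826 -0.34148846  0.19915349] [-1.57093189e+00  7.81140343e-04 -3.37647222e-01]
1 rows: [ 0.3 49.2  0.5] [ 0.     0.    -0.001] | 49.2 mm 0.05 deg
```

jog_arm --plan "0 12 0 0 0 0 -1;0 12 0 0 0 0 -1;0 10 0 0 0 0 -1;0 6 0 0 0 0 -1;0 3 0 0 0 0 -1;0 2 0 0 0 0 -1;0 1.5 0 0 0 0 -1;0 1 0 0 0 0 -1;0 0 0 0 0 0 -1"

```text
clock: 32.7
ee_pos: [0.3732, -0.3417, 0.1521]
ee_rot: [-1.572, -0.0, -0.338]
wrist_force: [0.1, 0.3, -8.0]
gripper_width: 0.603
```

jog_arm --plan "0 1 0 0 0 0 -1;0 1 0 0 0 0 -1;0 0 0 0 0 0 -1"

```text
clock: 33.0
ee_pos: [0.3731, -0.3416, 0.1499]
ee_rot: [-1.571, -0.0, -0.338]
wrist_force: [-1.4, 0.3, -7.1]
gripper_width: 0.602
```

jog_arm --plan "0 1 0 0 0 0 -1;0 0 0 0 0 0 -1"

```text
clock: 33.2
ee_pos: [0.3731, -0.3416, 0.1489]
ee_rot: [-1.571, -0.0, -0.338]
wrist_force: [-0.5, 0.2, -7.2]
gripper_width: 0.606
```

jog_arm --plan "0 1 0 0 0 0 -1;0 0 0 0 0 0 -1"

```text
clock: 33.4
ee_pos: [0.3732, -0.3418, 0.1485]
ee_rot: [-1.572, -0.001, -0.338]
wrist_force: [-1.0, -0.0, -3.0]
gripper_width: 0.606
```

jog_arm --plan "0 0.7 0 0 0 0 -1;0 0 0 0 0 0 -1"

```text
clock: 33.6
ee_pos: [0.3731, -0.342, 0.1484]
ee_rot: [-1.572, -0.001, -0.338]
wrist_force: [-3.4, 0.7, 5.0]
gripper_width: 0.605
```

Can a touches the floor. I'll release it, withdraw, and swing clear before the final look.

jog_arm --plan "0 -0.6 0 0 0 0 -1;0 0 0 0 0 0 0;0 0 0 0 0 0 0.5;0 0 0 0 0 0 1;0 0 0 0 0 0 1;0 -15 0 0 0 0 1;0 -25 0 0 0 0 1;0 -35 0 0 0 0 1;0 -40 0 0 0 0 1;0 -40 0 0 0 0 1"

```text
clock: 34.6
ee_pos: [0.3731, -0.3413, 0.3043]
ee_rot: [-1.571, -0.0, -0.338]
wrist_force: [0.5, -1.2, -0.2]
gripper_width: 1.002
```

jog_arm --plan "0 0 30 0 0 0 1;0 0 35 0 0 0 1;0 0 35 0 0 0 1;0 0 35 0 0 0 1;0 0 35 0 0 0 1;0 0 35 0 0 0 1;0 0 0 0 0 0 1;0 0 0 0 0 0 1"

```text
clock: 35.4
ee_pos: [0.4414, -0.1477, 0.3028]
ee_rot: [-1.572, -0.001, -0.336]
wrist_force: [-0.1, -0.6, 0.3]
gripper_width: 1.0
```

Run:
```python
from h import *
s,p,R=tool();print(s["clock"],p,s["wrist_force"])
t=read_camera("top");c=read_camera("scene")
a=cv2.resize(t[75:245,150:415],None,fx=1.5,fy=1.5,interpolation=3);b=cv2.resize(c[60:384,90:450],None,fx=1.0,fy=1.0)
b=cv2.resize(c[75:384,90:370],(397,438),interpolation=3);a=cv2.resize(t[80:240,240:415],(398,364),interpolation=3)
a=np.vstack([a,np.zeros((438-364,398,3),np.uint8)])
cv2.imwrite("pics/end.png",np.hstack([a,b]))
o=cv2.imread("pics/top0.png");d=cv2.absdiff(t,o).max(2)
for n,(x,y,w,h) in dict(bracket=(172,85,82,48),tape=(258,84,34,30),snips=(348,104,54,32)).items(): print(n,d[y:y+h,x:x+w].max(),(d[y:y+h,x:x+w]>60).sum())
```

```text
35.4 [ 0.4413839  -0.14769753  0.30281499] [-0.10237473 -0.63974044  0.33795854]
bracket 3 0
tape 4 0
snips 161 34
```

View pics/end.png

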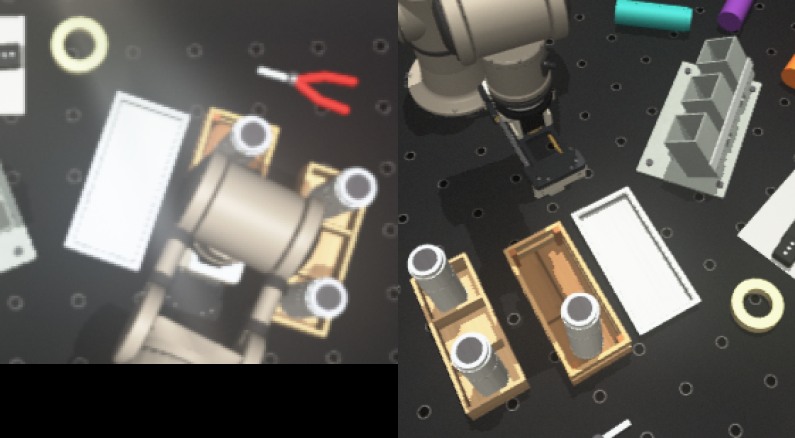

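The final picture shows all three cans upright: two in the carrier's end compartments at crop pixels (355,188) and (328,298), one in the crate at (250,137). The stand and tray are empty. The snips check's pixel difference is can b's lid at the edge of the check box. The snips look to be where they started.

Run:
```python
from h import *
d=cv2.absdiff(read_camera("top"),cv2.imread("pics/top0.png")).max(2)[104:136,348:402]>60
y,x=np.nonzero(d);print("diff at x",x.min()+348,x.max()+348,"y",y.min()+104,y.max()+104)
print(ctrl.sign_off())
```

```text
diff at x 348 358 y 130 135
the job is handed in; nothing more can be done
None
```

The three canisters are out of the stand, weighed in the hand and standing upright in their places, and the job was handed in at about 35.5 s of the 72 s. I lowered each one slowly until I felt it touch, then released it.

| Canister | Weight reading | Mass | Placed in |
|---|---|---|---|
| can_c | 6.1 N | about 620 g | carrier, far compartment (x = +81 mm) |
| can_b | 1.9 N | about 190 g | crate, far end (x = +75 mm) |
| can_a | 7.6 N | about 770 g | carrier, near compartment (x = -81 mm) |

can_c reads only about 20 g above the 600 g limit, so the tray would also have been allowed.

- **Final pictures:** all three stand upright and the robot is clear of everything.
- **Things to leave alone:** the bracket and tape show no change in the top picture. The snips check box did show some changed pixels, but only at x 348–358, y 130–135, where can_b's lid now reaches into the box. The snips themselves look unmoved.
- **Disagreements:** the stand's base outline put the lids about 10 mm away from where I measured them directly. I trusted the lid positions, and the close-up wrist views agreed with them. can_b was gripped about 5 mm shallower than planned because the arm stopped short, but it held without slipping.

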